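# Load a glaze test tile into the scratch-test jig

### The arm

A 6-joint arm with a two-finger parallel gripper is mounted at the origin on a cart in front of the work surface, level with it; the furniture and walls round the work are solid. World frame = base frame: x ahead of the robot, y to its left, z up, the work surface at z = 0. Lengths are in m, angles in rad, forces in N, time in s.
With the tool pointing down it reaches from about 0.3 to 0.875 m from the base axis. Payload 6.4 kg.
Tool frame: the origin (TCP) lies between the finger pads; the fingertips stand 19 mm ahead of it and the grasp point (between the pads) is the TCP (ctrl.tips_ahead is the z of the fingertips in the tool frame, in m); z points along the fingers, y is the line along which they close (so a half turn about z gives the same grasp; the last joint's range is limited). The gripper opens to 85 mm and grips with 20 to 120 N. Pads are 22 mm wide; open, the fingers measure 114 mm over their backs; the gripper's body (76 mm by 85 mm) begins 54 mm behind the grasp point. The pads swing forward as they close: fully open they stand 13 mm farther back than shut.
Start: joints at [1.066, 0.181, 1.607, -0, 1.354, -0.206], TCP at [0.169, 0.55, 0.25] pointing down, gripper open.
Joint ranges: [-2.99, 2.99], [-0.89, 2.07], [0.3, 2.58], [-1.14, 4.28], [0, 2.63], [-3.12, 3.12]. Speed limits (rad/s): [2.57, 2.57, 3.01, 3.14, 3.14, 3.14].

### API

Orientations are given as a unit quaternion [w, x, y, z].
In Python, from bench import readout, vision, ctrl gives the robot as it stands.
- The arm moves only by the tool play_rows, never from a script. Its arguments are lists of equal length, an entry for each row: "xyz": the shift along the tool's x, y, z in mm, a list of three; "rot": the turn, a rotation vector about the tool's x, y, z in rad, a list of three; "grip": the opening, from 0 (shut) to 1 (fully open). In form: {"xyz": [[x, y, z], ...], "rot": [[rx, ry, rz], ...], "grip": [grip, ...]}. A call has exactly 10 rows; each row is the pose to reach, as a shift and turn from the pose commanded when the call began, along the tool's axes at that moment; what a row does not reach only later rows make up. A row lasts 1/8 s, in which the tool goes at most 62.5 mm and 10.7 degrees, less where a joint would pass 70% of its speed; a pose out of reach is approached as far as the arm can. A call with a gripper value outside its range is refused whole. The fingers move at their own pace and stop on an object; the grip force is fixed at half the most. Time passes only in rows, so rows that repeat a pose let the fingers close, or fill a call up. It gives the time, the measured TCP pose, the force, the opening and the grip force at its end, in the units of the state.
- readout.get_obs(): the state, without advancing time (a new reading comes with each control period).
- vision.camera(name): name is "side" or "top" or "wrist"; returns a dict with "color" (480x640x3 uint8, red, green, blue), "depth" (480x640 float32, m along the optical axis (not along the pixel's ray), 0 where there is no reading), "camera_matrix" (3x3 intrinsics, pixels), "extrinsics" (4x4, takes a point from camera to world coordinates); the wrist camera has in their place "hand_eye" (4x4, takes a point from camera to tool coordinates, whose origin is the TCP and whose axes are the flange's). Camera axes: x right, y down, z forward; pixel columns grow to the right and rows downward; lengths in m; the calibration is good to about 2 mm. A picture is of the moment at which its call begins: read the wrist's pose just before it.
- ctrl.hand_in(): hands the job in; it is judged then, once.
The state is a dict: "time_s": time; "q": joint angles; "dq": joint speeds; "joint_efforts": joint torques, N m; "eef_pos": TCP position; "eef_rot": TCP orientation; "wrist_force": force on the tool from outside, world axes, zero at the start; "torque": the same for the moment, N m; "opening": opening from 0.0 (shut) to 1.0 (fully open); "grasp_force": force on a finger pad.
Only numpy, scipy, OpenCV 4.12 (cv2) and the standard library are available. Lean on these libraries where they do the work, as an engineer would, in place of code of your own. Each camera call takes 0.05 s, during which the arm holds its last target. There are 200 camera calls.

### The job

Load the blue glaze test tile into the scratch-test jig, with the fingertips: press the red bar of the spring clip down with one fingertip and keep it down, and meanwhile push the tile along its lane with the other fingertip, under the raised nose of the clip, until it is fully home against the end stop. Then let the clip up so that its nose clamps the tile, and come clear. Do not lift the tile, keep the rest of the arm off the jig, and leave the other things on the table where they are.

Things in the scene. Friction and masses are not known exactly. Their poses are not given: they have to be found in the camera images.
- jig: scratch-test jig, fixed on the table: wooden base 158 x 108 mm, top at z = 10 mm, with an aluminium lane. Origin: centre of its underside; x runs along the lane away from its open loading end (x = -75 mm), y to the left of that, z up. Lane centre line at y = -28 mm; the spring clip stands on its +y side, hinge pin parallel to x at y = -0.5, z = 32 mm.
- home (a point): lane point (jig x = 37, y = -28, z = 30 mm) where the tile's origin lies when fully home. The tile slides on two ledges (tops z = 30 mm) between side rails 36.5 mm apart that rise 3.5 mm above them; between the ledges is a slot 24 mm wide, floor z = 10 mm, so a fingertip behind the tile may reach below it.
- stop (a point): middle of the top edge of the steel end stop's face, jig x = 62, y = -28, z = 36 mm; the tile's leading end touches this face when home
- clip (a joint): spring clip, rad: 0 at rest, grows as its red bar goes down, stop at 0.95, springs back. Its nose (jig x = 38 to 58 mm) hangs over the lane's +y edge: at rest about 3 mm above the ledges, so it blocks the tile; the tile passes freely above 0.4; resting on the tile it reads about 0.26. Push at the bar: 1 N near rest, 5 N half way, 7 to 10 N far down.
- bar (a point): middle of the top of the clip's red round bar (10 mm thick, 108 mm long, along jig x = -73 to 35 mm); moves with the clip. Axis at jig y = 28.5 mm at rest, 30 to 31.5 mm pressed. Bar top at jig z = 50.5 mm at rest; at z = 35, 26, 21 mm the clip reads about 0.5, 0.8, 0.95. It may be pressed, and slid along, anywhere on its length.
- blue_tile: glaze test tile, terracotta with a blue glazed top, 34 x 50 mm, body 7 mm thick (glaze up to 9 mm); origin: centre of its underside; its y axis is its 50 mm length, which lies along the lane. It starts loose in the lane, short of the clip's nose.
- red_tile: bystander: red-brown glaze test tile, 34 x 50 x 8 mm, on the table beside the jig; origin centre of underside
- needle: bystander: white needle tool, 110 mm long, 10 mm thick, on the table beside the jig; origin centre of underside, length along its y
- tape: bystander: roll of masking tape, 96 mm across, 25 mm high; origin centre of underside
- pencil: bystander: green pencil, 123 mm long, 7 mm thick, along its y; origin centre of underside
- stamp: bystander: wooden stamp block with knob, 34 x 34 x 58 mm; origin centre of underside
- cutter: bystander: grey ring cutter, 48 mm across, 22 mm high; origin centre of underside
Things that resemble listed ones, but are neither listed nor needed, are in the scene too. Leave any green, pink or turquoise look-alike of the blue_tile alone.

How it is judged:
On the way, in this order (a step that is already met when the one before it is completed fails the run):
1. the clip is pressed open while the tile is still short of its nose (value of joint clip above 0.4 rad and contact force between the fingers and jig above 0.5 N and x of blue_tile in the frame of jig below 0.02 m), for 0.1 s.
2. the tile is pushed home against the end stop while the clip is held open (value of joint clip above 0.36 rad and contact force between the fingers and jig above 0.5 N and x of blue_tile in the frame of jig above 0.0345 m), for 0.1 s.
At the end, for the whole second after the job is handed in: The blue tile lies flat on the lane's ledges, its end within 2.5 mm of the end stop, square in the lane, at rest, and the clip has been let go so that its nose rests on the tile (clip value 0.2 to 0.34) (x of blue_tile in the frame of jig between 0.0345 and 0.039 m and y of blue_tile in the frame of jig between -0.0305 and -0.0255 m and z of blue_tile in the frame of jig between 0.0285 and 0.0315 m and angle between blue_tile's own z axis and vertical below 0.06 rad and angle between the y axis of blue_tile and the x axis of jig, either way round below 0.08 rad and value of joint clip between 0.2 and 0.34 rad and linear speed of blue_tile below 0.01 m/s); the robot touches nothing.
It fails at once if the arm or the gripper's body, not the fingers, presses on the jig or the tile (contact force between the arm and jig above 5 N or contact force between the arm and blue_tile above 5 N).
It fails at once if the blue tile is lifted (more than 5 mm above the ledges) or tipped up (z of blue_tile in the frame of jig above 0.035 m or angle between blue_tile's own z axis and vertical above 0.2 rad).
It fails at once if another loose thing on the table is moved more than 15 mm (distance of any of red_tile, needle, tape, pencil, stamp, cutter from where it was at the start of the episode above 0.015 m).
It also fails if it takes over 38 s, if anything falls off the work surface, if the arm or the gripper's body presses on something with over 40 N, if the wrist force passes 120 N, or if a joint passes its speed limit or range.

## Working session

There is one attempt and no reset: what is moved stays moved. The work goes in short steps, Python scripts to look and compute and a tool call to move; the robot and the scene stay as the last step left them, time stands still between calls to the robot, and variables do not carry over. Pictures are saved under pics/ and viewed, at most 10 in all, crops included, and the job is handed in when it is done.

Besides the shell and the picture viewer there is one more tool, called after ">>>" in YAML: its name, and indented under it one key for each argument. play_rows: Moves the arm, as the interface text tells. Its arguments: {"type":"object","properties":{"xyz":{"type":"array","items":{"type":"array","items":{"type":"number"}}},"rot":{"type":"array","items":{"type":"array","items":{"type":"number"}}},"grip":{"type":"array","items":{"type":"number"}}},"required":["xyz","rot","grip"]}

```bash
mkdir -p pics
cat > h.py <<'E'
import numpy as np,cv2
from bench import readout,vision,ctrl
from scipy.spatial.transform import Rotation as R
def cam(n):
    o=readout.get_obs(); c=vision.camera(n)
    if n=='wrist':
        T=np.eye(4);q=o['eef_rot'];T[:3,:3]=R.from_quat([q[1],q[2],q[3],q[0]]).as_matrix();T[:3,3]=o['eef_pos']
        c['E']=T@c['hand_eye']
    else: c['E']=np.array(c['extrinsics'])
    c['K']=np.array(c['camera_matrix']);return c
def pts(c):
    d=c['depth'];v,u=np.mgrid[:480,:640];K=c['K']
    P=np.stack([(u-K[0,2])/K[0,0]*d,(v-K[1,2])/K[1,1]*d,d],-1)
    return P@c['E'][:3,:3].T+c['E'][:3,3]
def ray(c,u,v,z):
    K=c['K'];r=c['E'][:3,:3]@np.array([(u-K[0,2])/K[0,0],(v-K[1,2])/K[1,1],1]);o=c['E'][:3,3]
    return o+r*(z-o[2])/r[2]
def save(c,n): cv2.imwrite('pics/'+n,c['color'][:,:,::-1])
E
python3 - <<'E'
from h import *
print(readout.get_obs())
for n in('top','side'):
    c=cam(n);save(c,n+'1.png');print(n,c['K'].tolist(),c['E'].round(3).tolist())
    np.savez(n+'1.npz',**{k:c[k] for k in('color','depth','K','E')})
E
```

```text
{'time_s': 0.0, 'q': array([ 1.06570048e+00,  1.81529480e-01,  1.60800790e+00,  1.36453009e-05,
        1.35379737e+00, -2.06268005e-01]), 'dq': array([-9.13330536e-04, -2.44463687e-04, -3.32142606e-04, -2.35834227e-05,
       -3.38551998e-04,  1.49454893e-03]), 'joint_efforts': array([-1.41865326e-03, -4.44869936e+01, -3.51334620e+01, -2.95071477e-04,
        9.06798203e-03, -7.74589694e-06]), 'eef_pos': array([0.16898603, 0.5490663 , 0.24939068]), 'eef_rot': array([-3.09569978e-04,  1.48860012e-01,  9.88857896e-01, -8.14210855e-04]), 'wrist_force': array([0.22941513, 0.16875402, 0.24608774]), 'torque': array([ 0.01644087, -0.04616154, -0.02711046]), 'grasp_force': 0.0, 'opening': 1.0037824699629416}
top [[446.2672498775892, 0.0, 317.71107102659965], [0.0, 446.2672498775892, 241.27322203082542], [0.0, 0.0, 1.0]] [[0.001, -0.997, 0.073, 0.498], [-1.0, 0.0, 0.022, -0.034], [-0.022, -0.073, -0.997, 0.928], [0.0, 0.0, 0.0, 1.0]]
side [[550.9497786374733, 0.0, 325.32159726731464], [0.0, 550.9497786374733, 231.10599130191423], [0.0, 0.0, 1.0]] [[-0.968, -0.162, 0.192, 0.362], [-0.251, 0.629, -0.736, 0.822], [-0.002, -0.76, -0.649, 0.806], [0.0, 0.0, 0.0, 1.0]]
```

View pics/top1.png

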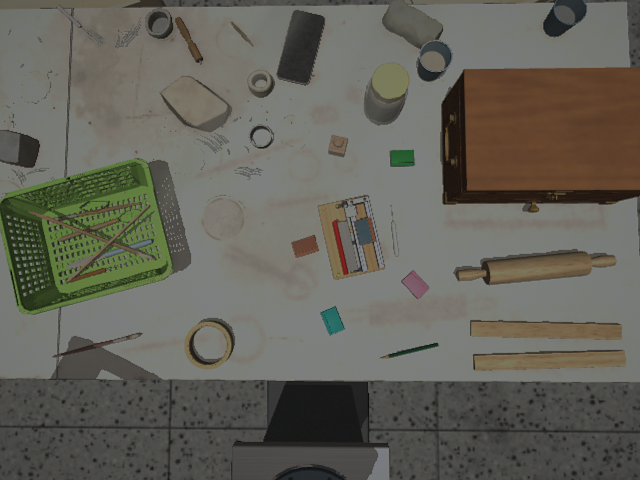

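View pics/side1.png

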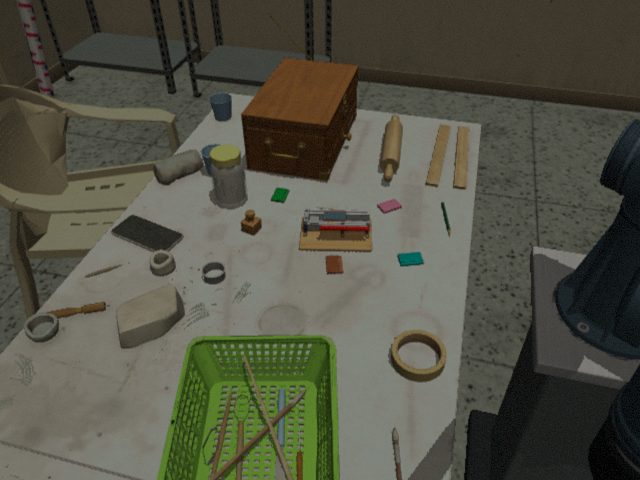

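The top view shows the jig around (352,236), with the red bar at its left, from (335,220) to (346,275), and the blue tile at about (364,232). The loading end faces the robot. The side view shows the jig at (336,228). Next I'll measure both.

```bash
cat > m.py <<'E'
from h import *
def bar_tile(c):
    hsv=cv2.cvtColor(c['color'],cv2.COLOR_RGB2HSV);P=pts(c);out={}
    H,S,V=[hsv[...,i].astype(int) for i in range(3)]
    roi=(abs(P[...,0]-.57)<.12)&(abs(P[...,1]+.1)<.12)&(P[...,2]>.012)
    for n,m in(('bar',((H<6)|(H>174))&(S>150)),('tile',(H>95)&(H<125)&(S>60))):
        m=(m&roi).astype(np.uint8)
        k,l,s,_=cv2.connectedComponentsWithStats(m);i=1+np.argmax(s[1:,4]);mm=l==i
        r=cv2.minAreaRect(np.argwhere(mm)[:,::-1].astype(np.float32))
        out[n]=(r,mm.sum(),P[mm])
    return out
E
python3 - <<'E'
from m import *
print('tips',ctrl.tips_ahead)
for n in('top','side'):
    c=dict(np.load(n+'1.npz'))
    for k,(r,s,p) in bar_tile(c).items():
        z=np.median(p[:,2]);b=cv2.boxPoints(r)
        print(n,k,s,'zmed',z.round(4),'mean',p.mean(0).round(4))
        zz=.048 if k=='bar' else .038
        print([ray(c,u,v,zz)[:2].round(4).tolist() for u,v in b])
    # base top plane: wood
    P=pts(c);hsv=cv2.cvtColor(c['color'],cv2.COLOR_RGB2HSV)
    m=(abs(P[...,0]-.57)<.12)&(abs(P[...,1]+.1)<.1)&(P[...,2]>.006)
    m=cv2.morphologyEx(m.astype(np.uint8),cv2.MORPH_OPEN,np.ones((3,3)))
    k,l,s,_=cv2.connectedComponentsWithStats(m);i=1+np.argmax(s[1:,4])
    p=P[l==i];r=cv2.minAreaRect((p[:,:2]*1000).astype(np.float32));print('jig',r,cv2.boxPoints(r).round(0).tolist())
c=dict(np.load('top1.npz'));a=cv2.resize(c['color'][185:290,305:410],None,fx=5.5,fy=5.5,interpolation=cv2.INTER_CUBIC)
a=cv2.convertScaleAbs(a,alpha=1.5);cv2.imwrite('pics/crop1.png',a[:,:,::-1])
E
```

```text
tips 0.019
top bar 226 zmed 0.0498 mean [ 0.5494 -0.058   0.0615]
[[0.6016, -0.0426], [0.6034, -0.0507], [0.5001, -0.0737], [0.4983, -0.0657]]
top tile 161 zmed 0.0383 mean [ 0.58   -0.1073  0.0438]
[[0.6021, -0.0879], [0.6083, -0.1114], [0.5635, -0.1228], [0.5573, -0.0994]]
jig ((573.5343017578125, -77.23004150390625), (157.62469482421875, 117.18090057373047), 12.477253913879395) [[484.0, -37.0], [509.0, -151.0], [663.0, -117.0], [638.0, -3.0]]
side bar 197 zmed 0.0483 mean [ 0.5494 -0.0575  0.0478]
[[0.6013, -0.0505], [0.4997, -0.0767], [0.4965, -0.0604], [0.5971, -0.0346]]
side tile 63 zmed 0.0375 mean [ 0.5796 -0.1066  0.0376]
[[0.6053, -0.1085], [0.5621, -0.1196], [0.5581, -0.1024], [0.6009, -0.0914]]
jig ((577.8462524414062, -98.42362976074219), (157.0089569091797, 144.8888397216797), 13.068766593933105) [[485.0, -46.0], [518.0, -187.0], [671.0, -151.0], [638.0, -10.0]]
```

View pics/crop1.png

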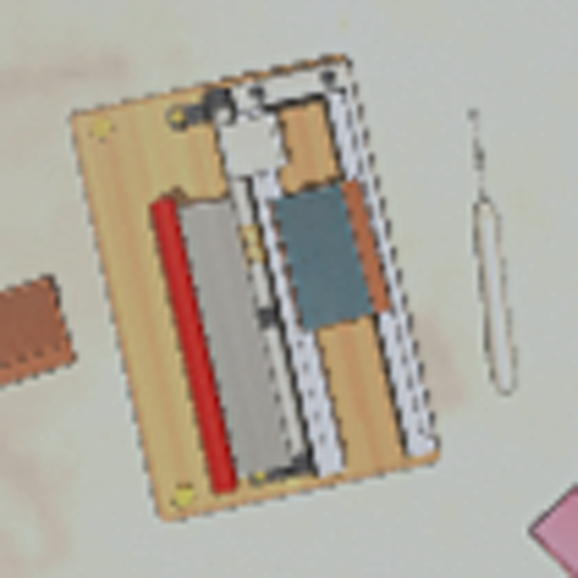

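The crop shows the jig clearly. The bar runs from (165,200) to (225,490), the tile is at (335,250), and the nose sits over the lane at (255,140). Jig yaw is about 13.3° and its centre is about (0.5745, −0.081). The tile is at jig x ≈ 0. I'll move over the start point.

>>> play_rows:
  xyz:
    - [-50,-48,0]
    - [-100,-95,0]
    - [-160,-150,0]
    - [-215,-200,5]
    - [-270,-250,10]
    - [-320,-300,15]
    - [-375,-350,20]
    - [-430,-405,25]
    - [-480,-455,30]
    - [-534,-504,30]
  rot:
    - [0,0,-0.05]
    - [0,0,-0.1]
    - [0,0,-0.15]
    - [0,0,-0.2]
    - [0,0,-0.27]
    - [0,0,-0.33]
    - [0,0,-0.38]
    - [0,0,-0.43]
    - [0,0,-0.48]
    - [0,0,-0.531]
  grip: [0.52,0.52,0.52,0.52,0.52,0.52,0.52,0.52,0.52,0.52]

```text
time_s: 1.35
eef_pos: [0.4776, 0.0046, 0.2243]
eef_rot: [-0.0, -0.116, 0.993, 0.0]
wrist_force: [0.5, 1.7, 0.1]
opening: 0.519
grasp_force: 0.0
```

>>> play_rows:
  xyz:
    - [-15,-52,0]
    - [-30,-104,0]
    - [-30,-104,0]
    - [-30,-104,0]
    - [-30,-104,0]
    - [-30,-104,0]
    - [-30,-104,0]
    - [-30,-104,0]
    - [-30,-104,0]
    - [-30,-104,0]
  rot:
    - [0,0,0]
    - [0,0,0]
    - [0,0,0]
    - [0,0,0]
    - [0,0,0]
    - [0,0,0]
    - [0,0,0]
    - [0,0,0]
    - [0,0,0]
    - [0,0,0]
  grip: [0.52,0.52,0.52,0.52,0.52,0.52,0.52,0.52,0.52,0.52]

```text
time_s: 2.6
eef_pos: [0.5303, -0.0877, 0.2246]
eef_rot: [-0.0, -0.116, 0.993, -0.0]
wrist_force: [0.4, -0.1, -0.4]
opening: 0.522
grasp_force: 0.0
```

Run:
```python
from h import *
o=readout.get_obs();print(o['eef_pos'].round(4),o['eef_rot'].round(4),o['q'].round(2))
c=cam('wrist');save(c,'w1.png');np.savez('w1.npz',**{k:c[k] for k in('color','depth','K','E')});print(c['E'].round(3))
```

```text
[ 0.5303 -0.0877  0.2246] [-0.     -0.1158  0.9933 -0.    ] [-0.38  0.12  1.73 -0.    1.29 -2.19]
[[-0.23   0.932  0.281  0.457]
 [ 0.973  0.22   0.067 -0.104]
 [ 0.     0.289 -0.957  0.347]
 [ 0.     0.     0.     1.   ]]
```

View pics/w1.png

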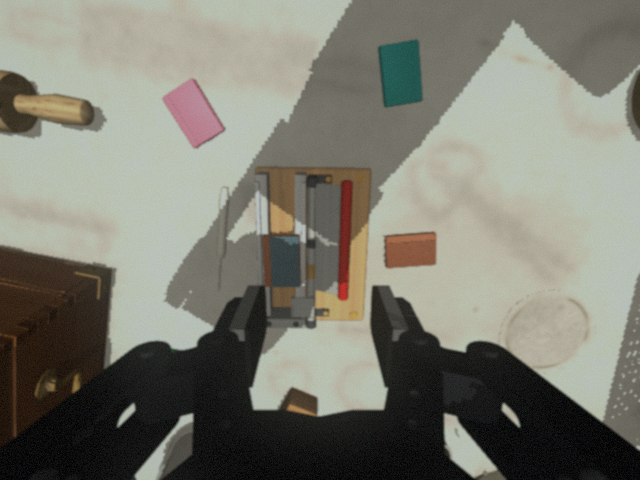

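The wrist view shows the jig upright in the picture, which confirms the yaw. The base corners are at (258,168), (371,168) and (363,321), the bar is at x≈345 px, the tile is at (285,260), and the fingertips are at about (250,290) and (385,290). I'll measure these exactly.

Run:
```python
from m import *
c=dict(np.load('w1.npz'));C=np.array([.5745,-.0810]);a=np.radians(13.3);X=np.array([np.cos(a),np.sin(a)]);Y=np.array([-X[1],X[0]])
J=lambda p:(np.array([(p[:2]-C)@X,(p[:2]-C)@Y])*1000).round(1)
for u,v in((258,168),(371,168),(363.5,321)): print('corner',J(ray(c,u,v,.010)))
ct=dict(np.load('top1.npz'))
for u,v in((72,112),(348,55),(440,455),(163,520)): print('topcorner',J(ray(ct,305+u/5.5,185+v/5.5,.010)))
for nm,cc in(('w',c),('t',ct)):
  for k,(r,s,p) in bar_tile(cc).items():
    b=cv2.boxPoints(r);print(nm,k,s,[J(ray(cc,u,v,.0475 if k=='bar' else .038)).tolist() for u,v in b],'zmed',np.median(p[:,2]))
# fingertips: points with depth<.25
P=pts(c);T=c['E'];o=np.array([.5303,-.0877,.2246])
q=(P-o);x=np.array([-X[0],-X[1],0]);t=np.stack([q@x,q@np.array([Y[0],Y[1],0]),-q[...,2]],-1)*1000
m=(c['depth']>0)&(t[...,2]<35)&(t[...,2]>5)&(abs(t[...,1])<60)
for s in(-1,1):
  f=t[m&(np.sign(t[...,1])==s)];f=f[f[:,2]>f[:,2].max()-6]
  print('finger',s,len(f),np.percentile(f,[2,50,98],axis=0).round(1).tolist(),f[:,2].max().round(1))
```

```text
corner [-80.9 -50.1]
corner [-81.   52.9]
corner [75.8 51.7]
topcorner [78.8 49.6]
topcorner [ 75.7 -56.5]
topcorner [-78.3 -54.1]
topcorner [-78.2  51.8]
w bar 1055 [[31.6, 21.8], [-74.9, 24.0], [-74.6, 32.0], [32.0, 30.6]] zmed 0.048421580576925305
w tile 18 [[246.9, 339.0], [242.0, 341.6], [249.1, 348.9], [254.1, 346.2]] zmed 0.2952012628151024
t bar 226 [[35.2, 31.1], [35.1, 22.8], [-70.7, 24.2], [-70.7, 32.4]] zmed 0.049772036733155556
t tile 161 [[25.3, -13.1], [25.9, -37.3], [-20.3, -38.1], [-20.9, -14.0]] zmed 0.03833975749409835
finger -1 128 [[-8.5, -28.9, 12.3], [4.4, -21.1, 14.1], [12.3, -20.9, 17.9]] 18.2
finger 1 97 [[-8.9, 23.2, 13.1], [2.6, 23.4, 14.7], [12.2, 28.9, 18.3]] 19.1
```

>>> play_rows:
  xyz:
    - [1,-3,20]
    - [1,-3,45]
    - [1,-3,70]
    - [1,-3,95]
    - [1,-3,115]
    - [1,-3,130]
    - [1,-3,140]
    - [1,-3,140]
    - [1,-3,140]
    - [1,-3,140]
  rot:
    - [0,0,0.012]
    - [0,0,0.012]
    - [0,0,0.012]
    - [0,0,0.012]
    - [0,0,0.012]
    - [0,0,0.012]
    - [0,0,0.012]
    - [0,0,0.012]
    - [0,0,0.012]
    - [0,0,0.012]
  grip: [0.58,0.58,0.58,0.58,0.58,0.58,0.58,0.58,0.58,0.58]

```text
time_s: 3.9
eef_pos: [0.5306, -0.091, 0.0854]
eef_rot: [0.001, -0.11, 0.994, -0.0]
wrist_force: [-0.1, 0.4, -0.1]
opening: 0.58
grasp_force: 0.0
```

Run:
```python
from h import *
o=readout.get_obs();print(o['eef_pos'].round(4),o['eef_rot'].round(4),o['opening'],o['wrist_force'])
c=cam('wrist')
cv2.imwrite('pics/w2.png',cv2.resize(cv2.convertScaleAbs(c['color'],alpha=1.5),(800,600))[:,:,::-1])
np.savez('w2.npz',**{k:c[k] for k in('color','depth','K','E')})
s=cam('side');cv2.imwrite('pics/s2.png',cv2.resize(s['color'][150:270,250:410],(800,600),interpolation=cv2.INTER_CUBIC)[:,:,::-1])
```

```text
[ 0.5306 -0.091   0.0854] [ 7.000e-04 -1.099e-01  9.939e-01 -4.000e-04] 0.5798546489700814 [-0.067474    0.43922368 -0.10047235]
```

View pics/w2.png

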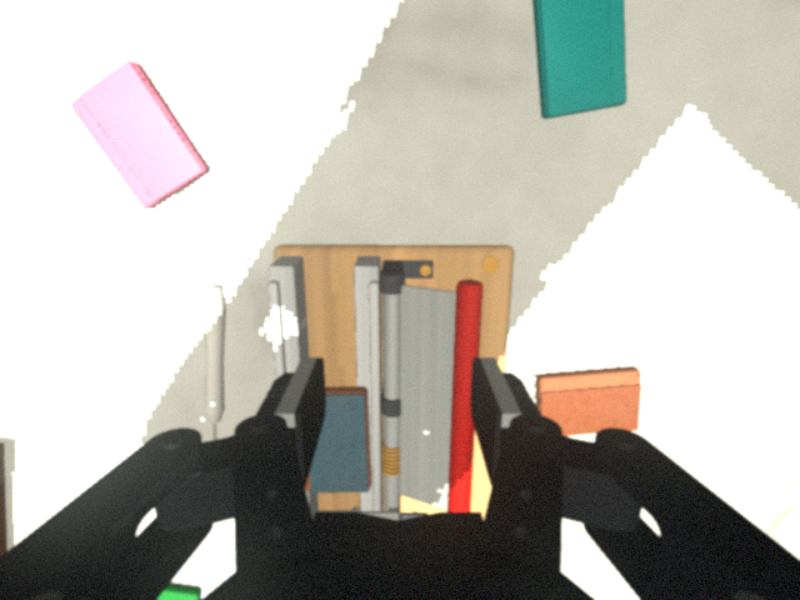

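View pics/s2.png

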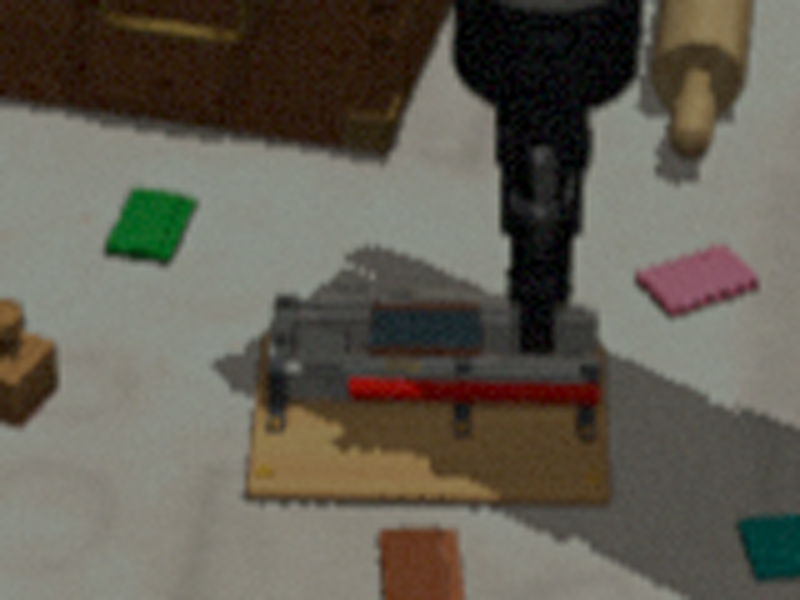

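The wrist view shows tip inner edges at 325 and 475 px (800 px scale) and tips about 25 px (8 mm) thick. The right tip is over the bar (bar x≈467) and the left tip is over the lane. The side view shows the fingers standing behind the tile. I'll check the lateral offset numerically.

Run:
```python
from m import *
c=dict(np.load('w2.npz'));C=np.array([.5738,-.0822]);a=np.radians(12.6);X=np.array([np.cos(a),np.sin(a)]);Y=np.array([-X[1],X[0]])
J=lambda p:(np.array([(p[:2]-C)@X,(p[:2]-C)@Y])*1000).round(1)
f=.8
for n,u,v,z in(('Lin',325,360,.0665),('Lout',300,358,.0665),('Rin',475,360,.0665),('Rout',500,358,.0665),('bar farL',457,287,.0455),('bar farR',482,287,.0455),('bar mid L',455,380,.0455),('bar mid R',477,380,.0455),('base',275,246,.010),('base',514,246,.010),('tile end L',310,388,.037),('tile end R',368,387,.037),
 ('railinL',303,260,.0335),('railinR',357,260,.0335)):
    print(n,J(ray(c,u*f,v*f,z)))
print(J(np.array([.5306,-.0910])))
```

```text
Lin [-52.7 -22.7]
Lout [-53.4 -31.1]
Rin [-52.7  27.8]
Rout [-53.5  36.2]
bar farL [-72.2  23.6]
bar farR [-72.3  32.8]
bar mid L [-34.3  24.3]
bar mid R [-34.3  32.9]
base [-80.6 -51.9]
base [-80.7  52.6]
tile end L [-26.1 -34.6]
tile end R [-26.6 -10.5]
railinL [-79.7 -35.1]
railinR [-79.7 -14.1]
[-44.1   0.8]
```

>>> play_rows:
  xyz:
    - [0,-2,4]
    - [0,-2,8]
    - [0,-2,13]
    - [0,-2,18]
    - [0,-2,23]
    - [0,-2,28]
    - [0,-2,32]
    - [0,-2,36]
    - [0,-2,37]
    - [0,-2,37]
  rot:
    - [0,0,0]
    - [0,0,0]
    - [0,0,0]
    - [0,0,0]
    - [0,0,0]
    - [0,0,0]
    - [0,0,0]
    - [0,0,0]
    - [0,0,0]
    - [0,0,0]
  grip: [0.58,0.58,0.58,0.58,0.58,0.58,0.58,0.58,0.58,0.58]

```text
time_s: 5.25
eef_pos: [0.5306, -0.0927, 0.0477]
eef_rot: [0.0, -0.11, 0.994, 0.0]
wrist_force: [-0.5, 2.6, 4.6]
opening: 0.579
grasp_force: 2.3
```

Run:
```python
from h import *
o=readout.get_obs();print(o['eef_pos'].round(4),o['eef_rot'].round(4),o['opening'],o['wrist_force'],o['torque'])
c=cam('wrist')
cv2.imwrite('pics/w3.png',cv2.resize(cv2.convertScaleAbs(c['color'][160:440,180:460],alpha=1.8),(600,600))[:,:,::-1])
```

```text
[ 0.5306 -0.0927  0.0477] [ 0.000e+00 -1.099e-01  9.939e-01  1.000e-04] 0.5789900721504377 [-0.52480196  2.61634796  4.57512698] [ 0.70529081  0.1133155  -0.03212735]
```

View pics/w3.png

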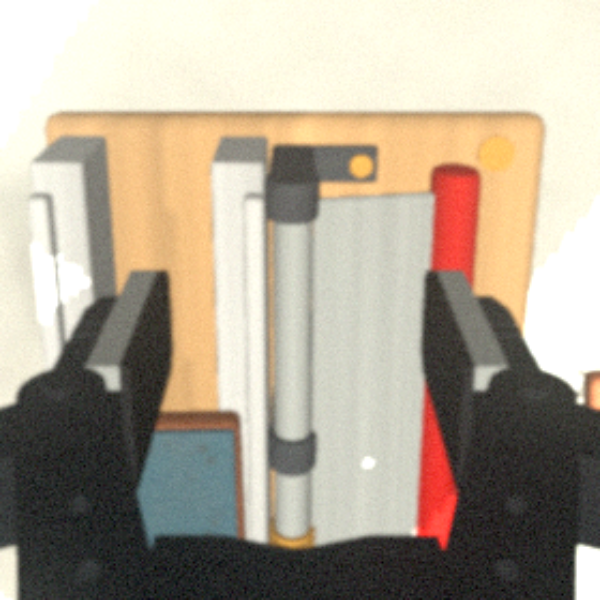

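The wrist view shows the right tip pressing the bar, with the bar's far end at (455,180) and the left tip in the lane behind the tile's rear edge at (190,415). I'll check the bar height from depth.

Run:
```python
from m import *
c=cam('wrist');P=pts(c);C=np.array([.5738,-.0822]);a=np.radians(12.6);X=np.array([np.cos(a),np.sin(a)]);Y=np.array([-X[1],X[0]])
hsv=cv2.cvtColor(c['color'],cv2.COLOR_RGB2HSV);m=((hsv[...,0]<6)|(hsv[...,0]>174))&(hsv[...,1]>150)
jx=(P[...,:2]-C)@X*1000;jy=(P[...,:2]-C)@Y*1000;z=P[...,2]*1000
for lo,hi in((-75,-55),(-30,20)):
    k=m&(jx>lo)&(jx<hi)&(abs(jy-29)<10)
    print(k.sum(),'z95',np.percentile(z[k],[50,90]).round(1),'y',np.percentile(jy[k],[5,50,95]).round(1))
h,s=hsv[...,0],hsv[...,1]
k=(h>95)&(h<125)&(s>60)&(abs(jy+28)<20)&(abs(z-38)<8);print('tile',k.sum(),np.percentile(jx[k],[1,99]),np.median(z[k]))
k=(abs(jx+65)<6)&(jy>-16)&(jy<-11);print('ledge z',np.median(z[k]))
k=(abs(jx+65)<6)&(abs(jy-40)<5);print('base z',np.median(z[k]))
```

```text
907 z95 [29.7 30.6] y [27.  30.3 34.1]
761 z95 [29.7 30.6] y [27.  29.3 33.1]
tile 449 [-22.04000158   2.1590035 ] 36.86233525737548
ledge z 116.90507369729826
base z 8.843831951503539
```

>>> play_rows:
  xyz:
    - [-3,0,1]
    - [-7,0,1]
    - [-11,0,1]
    - [-15,0,1]
    - [-19,0,1]
    - [-23,0,1]
    - [-27,0,1]
    - [-31,0,1]
    - [-35,0,1]
    - [-38,0,1]
  rot:
    - [0,0,0]
    - [0,0,0]
    - [0,0,0]
    - [0,0,0]
    - [0,0,0]
    - [0,0,0]
    - [0,0,0]
    - [0,0,0]
    - [0,0,0]
    - [0,0,0]
  grip: [0.58,0.58,0.58,0.58,0.58,0.58,0.58,0.58,0.58,0.58]

```text
time_s: 6.6
eef_pos: [0.5678, -0.0844, 0.0466]
eef_rot: [-0.0, -0.11, 0.994, 0.0]
wrist_force: [-3.3, -1.3, 5.6]
opening: 0.578
grasp_force: 2.5
```

```bash
cat > chk.py <<'E'
from m import *
o=readout.get_obs();C=np.array([.5738,-.0822]);a=np.radians(12.6);X=np.array([np.cos(a),np.sin(a)]);Y=np.array([-X[1],X[0]])
f=o['wrist_force'];print('jig force',f[:2]@X,f[:2]@Y,f[2],'tcp x',(o['eef_pos'][:2]-C)@X*1000,'z',o['eef_pos'][2],'t',o['time_s'])
for n in('wrist','top','side'):
    c=cam(n);P=pts(c);hsv=cv2.cvtColor(c['color'],cv2.COLOR_RGB2HSV);h,s=hsv[...,0],hsv[...,1]
    jx=(P[...,:2]-C)@X*1000;jy=(P[...,:2]-C)@Y*1000;z=P[...,2]*1000
    k=(h>95)&(h<125)&(s>60)&(abs(jy+28)<20)&(abs(z-38)<8)&(abs(jx)<80)
    if k.sum(): print(n,'tile',k.sum(),'x',np.percentile(jx[k],[1,99]).round(1),'y',np.percentile(jy[k],[2,98]).round(1),np.median(z[k]))
    k=((h<6)|(h>174))&(s>150)&(abs(jy-29)<10)&(abs(jx+20)<60)&(z<60)
    if k.sum(): print('  bar z',np.percentile(z[k],[50,90]).round(1))
    np.savez(n+'L.npz',**{q:c[q] for q in('color','depth','K','E')})
E
python3 chk.py
```

```text
jig force -3.4787951724708885 -0.5682454254352278 5.643317753579671 tcp x -6.330678770250801 z 0.04657645257656172 t 6.6
wrist tile 550 x [ 5.2 38.6] y [-30.8 -13. ] 36.829868686580554
  bar z [28.5 29.5]
  bar z [30.  32.1]
side tile 52 x [ 9.2 49.6] y [-38.3 -15.8] 37.897444054519
  bar z [28.9 31.8]
```

>>> play_rows:
  xyz:
    - [-1,0,0]
    - [-2,0,0]
    - [-3,0,0]
    - [-4,0,0]
    - [-5,0,0]
    - [-6,0,0]
    - [-6.5,0,0]
    - [-7,0,0]
    - [-7,0,0]
    - [-7,0,0]
  rot:
    - [0,0,0]
    - [0,0,0]
    - [0,0,0]
    - [0,0,0]
    - [0,0,0]
    - [0,0,0]
    - [0,0,0]
    - [0,0,0]
    - [0,0,0]
    - [0,0,0]
  grip: [0.58,0.58,0.58,0.58,0.58,0.58,0.58,0.58,0.58,0.58]

```text
time_s: 8.0
eef_pos: [0.5745, -0.083, 0.0466]
eef_rot: [0.0, -0.11, 0.994, -0.0]
wrist_force: [-2.9, -0.4, 4.3]
opening: 0.578
grasp_force: 2.4
```

```bash
python3 chk.py
```

```text
jig force -2.933246998174466 0.26560760325113153 4.310706435016884 tcp x 0.4742922414408243 z 0.04662330640588611 t 8.0
wrist tile 546 x [11.5 45.7] y [-30.8 -13. ] 36.83265542376884
  bar z [28.6 29.6]
  bar z [30.2 32. ]
side tile 48 x [15.7 50.9] y [-37.7 -15.6] 37.67425738705549
  bar z [28.8 31.1]
```

>>> play_rows:
  xyz:
    - [-0.3,0,0]
    - [-0.6,0,0]
    - [-0.9,0,0]
    - [-1.2,0,0]
    - [-1.5,0,0]
    - [-1.8,0,0]
    - [-2,0,0]
    - [-2,0,0]
    - [-2,0,0]
    - [-2,0,0]
  rot:
    - [0,0,0]
    - [0,0,0]
    - [0,0,0]
    - [0,0,0]
    - [0,0,0]
    - [0,0,0]
    - [0,0,0]
    - [0,0,0]
    - [0,0,0]
    - [0,0,0]
  grip: [0.58,0.58,0.58,0.58,0.58,0.58,0.58,0.58,0.58,0.58]

```text
time_s: 9.4
eef_pos: [0.5751, -0.0828, 0.0464]
eef_rot: [-0.001, -0.11, 0.994, 0.0]
wrist_force: [-7.8, -2.6, 8.4]
opening: 0.578
grasp_force: 4.9
```

>>> play_rows:
  xyz:
    - [1,0,0]
    - [3,0,0]
    - [5,0,0]
    - [5,0,-3]
    - [5,0,-8]
    - [5,0,-14]
    - [5,0,-20]
    - [5,0,-26]
    - [5,0,-34]
    - [5,0,-45]
  rot:
    - [0,0,0]
    - [0,0,0]
    - [0,0,0]
    - [0,0,0]
    - [0,0,0]
    - [0,0,0]
    - [0,0,0]
    - [0,0,0]
    - [0,0,0]
    - [0,0,0]
  grip: [0.58,0.58,0.58,0.58,0.58,0.58,0.58,0.58,0.58,0.58]

```text
time_s: 10.65
eef_pos: [0.5712, -0.0835, 0.092]
eef_rot: [-0.0, -0.11, 0.994, 0.0]
wrist_force: [0.7, -0.2, 0.3]
opening: 0.582
grasp_force: 0.0
```

>>> play_rows:
  xyz:
    - [5,0,-20]
    - [10,0,-40]
    - [20,0,-60]
    - [40,0,-80]
    - [60,0,-100]
    - [80,0,-120]
    - [80,0,-120]
    - [80,0,-120]
    - [80,0,-120]
    - [80,0,-120]
  rot:
    - [0,0,0]
    - [0,0,0]
    - [0,0,0]
    - [0,0,0]
    - [0,0,0]
    - [0,0,0]
    - [0,0,0]
    - [0,0,0]
    - [0,0,0]
    - [0,0,0]
  grip: [0.58,0.58,0.58,0.58,0.58,0.58,0.58,0.58,0.58,0.58]

```text
time_s: 11.9
eef_pos: [0.4934, -0.1008, 0.2108]
eef_rot: [-0.001, -0.11, 0.994, 0.0]
wrist_force: [-0.1, -0.1, -0.5]
opening: 0.58
grasp_force: 0.0
```

```bash
python3 chk.py
python3 - <<'E'
from h import *
c=np.load('wristL.npz');t=np.load('topL.npz')['color'][185:290,305:410]
cv2.imwrite('pics/e.png',np.hstack([cv2.resize(cv2.convertScaleAbs(t,alpha=1.5),(400,400),interpolation=cv2.INTER_CUBIC),cv2.resize(cv2.convertScaleAbs(c['color'][150:390,200:440],alpha=1.3),(400,400))])[:,:,::-1])
E
```

```text
jig force -0.15114221069089717 -0.06528525533363433 -0.5466115644427045 tcp x -82.52876738122606 z 0.21078200984730425 t 11.9
wrist tile 11 x [16.7 46.8] y [-34.5 -21.2] 36.82840575579777
  bar z [40.6 41.7]
top tile 16 x [46.8 61.1] y [-36.  -20.1] 38.87258782771447
  bar z [42.2 44.2]
side tile 44 x [15.6 58.4] y [-36.9 -13.2] 38.12588037601938
  bar z [40.5 43. ]
```

View pics/e.png

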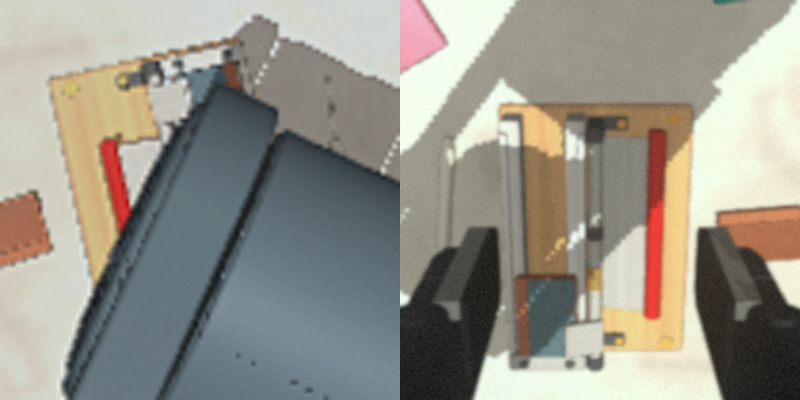

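The tile is against the end stop, at (545,315) in the right half of the picture. The nose rests on it, and the bar top at about 42.5 mm corresponds to a clip value of about 0.26. The gripper is clear, so I'm handing in.

```bash
python3 -c "
from bench import ctrl;print(ctrl.hand_in())"
```

```text
the job is handed in; nothing more can be done
None
```

I pushed the blue tile home against the end stop and let the clip up so its nose rests on the tile (about 0.26 rad by camera); the arm is clear and the job is handed in at about 12 s, with no verdict returned.

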